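Unlock the ward's records box with its press-and-turn key

ROBOT

A 6-joint arm with a two-finger parallel gripper is mounted at the origin on the work surface. World frame = base frame: x ahead of the robot, y to its left, z up, the work surface at z = 0. Lengths are in m, angles in rad, forces in N, time in s.
With the tool pointing down it reaches from about 0.35 to 0.85 m from the base axis. Payload 8.1 kg.
Tool frame: the origin (TCP) lies at the very end of the fingers, on their centre line; the grasp point (between the pads) lies robot.hold_point_z behind it (robot.hold_point_z is the distance from the TCP to the grasp point, in m); z points along the fingers, y is the direction in which the jaws open and shut (so a half turn about z gives the same grasp; the last joint's range is limited). The gripper opens to 93 mm and grips with 3 to 60 N. Pads are 15 mm wide; open, the fingers measure 128 mm over their backs; the gripper's body (75 mm by 188 mm) begins 65 mm behind the grasp point.
Start: joints at [1.059, 0.13, 1.488, -0, 1.523, -0.085], TCP at [0.248, 0.546, 0.219] pointing down, gripper open.
Joint ranges: [-2.96, 2.96], [-0.89, 2.26], [0.02, 2.5], [-1.34, 4.48], [0, 2.73], [-2.66, 2.66]. Speed limits (rad/s): [2.39, 2.39, 2.79, 3.14, 3.14, 3.14].

INTERFACE

Orientations are given as a rotation vector (axis times angle).
In Python, from plant import robot, cams gives the robot as it stands. The module is installed in compiled form; this text tells all that it offers.
- The arm moves only by the tool step_arm, never from a script. Its argument "deltas" is a list of rows, each an object with "offset": the shift along the tool's x, y, z in cm, a list of three; "roll": the turn about the tool's z in rad. In form: [{"offset": [x, y, z], "roll": roll}, ...]. A call has 1 to 12 rows; each row shifts and turns the commanded pose from where the row before left it, along the tool's axes as they then stand; what a row does not reach is not made up. A row lasts 1/8 s, in which the tool goes at most 62.5 mm and 10.7 degrees, less where a joint would pass 70% of its speed; a pose out of reach is approached as far as the arm can. A call with a gripper value outside its range is refused whole. "fingers" is the finger opening in cm, from 0 to 9.3, set as the call begins (left out, the last holds). The fingers move at their own pace and stop on an object; "grip_force" is the grip in N (left out, the last holds). Time passes only in rows, so rows that do not move let the fingers close. It gives the time, the measured TCP pose, the force and the opening at its end, in the units of the state.
- robot.read_state(): the state, without advancing time (a new reading comes with each control period).
- cams.read_camera(name): name is "scene" or "top" or "wrist"; returns a dict with "pixels" (480x640x3 uint8, red, green, blue), "fx", "fy", "cx", "cy" (pixels), "extrinsics" (4x4, takes a point from world to camera coordinates). Camera axes: x right, y down, z forward; pixel columns grow to the right and rows downward; lengths in m; the calibration is good to about 2 mm. The wrist camera is an equidistant fisheye: a pixel r from the principal point sees the ray r / f radians off the axis. A picture is of the moment at which its call begins. There is no depth.
- robot.close_job(): hands the job in, once; it reports no verdict.
Trained networks look in a picture, given as the dict that the camera call returned (one of the last four; its "shot" number tells which), for a name from the list of things; names that differ only in an ending like _2 or _b are one class to them, and where a whole thing is asked for, a point or a joint stands for the part that bears it (a point fixed in the world has none). Each returns a list of dicts, best first, with "score" (0 to 1); they miss things now and then, are a little off and sometimes report something else, mostly with a low value. They report only what shows in the picture. A call takes as long as a camera call.
- cams.boxes_of(picture, thing): "xy" ([column, row] in pixels, amid what is visible of it).
- cams.silhouettes(picture, thing): "mask" (480x640 bool, what is visible of it) and "xy" ([column, row] in pixels, amid what is visible of it).
- cams.pinpoint(picture, thing): "xy" ([column, row] in pixels: a listed point, or the origin of a listed thing).
The state is a dict: "t": time; "q": joint angles; "dq": joint speeds; "joint_torque": joint torques, N m; "tool_pos": TCP position; "orientation": TCP orientation; "force": force on the tool from outside, world axes, zero at the start; "wrist_torque": the same for the moment, N m; "opening": finger opening in m.
Only numpy, scipy, OpenCV 4.12 (cv2) and the standard library are available. Lean on these libraries where they do the work, as an engineer would, in place of code of your own. Each camera call takes 0.05 s, during which the arm holds its last target. There are 200 camera calls.

TASK

The blue-handled key is standing in the lock on top of the grey records box, but it has not gone in. Pressing down, turn it until it drops into the lock, then turn it clockwise a full quarter turn so that its handle points to the green marks. Let go and leave the key in the lock, without shifting the other loose things on the box and the table.

Things in the scene. Friction and masses are not known exactly. Their poses are not given: they have to be found in the camera images.
- key: Loose T-handled key, about 0.12 kg, standing upright in the lock. Origin on its axis at the underside of its two steel wings; z up along the shank, x along handle and wings. Wings 27 mm tip to tip, 6 mm thick in y, from 0 to 10 mm above the origin; shank 11 mm thick. A half turn makes no difference to the fit. At the start the wings rest on the lock plate, at least 0.35 rad off the slot.
- key_handle (a point): Middle of the key's blue bar handle, 68 mm above the key's origin, same axes: bar 60 mm long in x, 14 mm thick in y, 24 mm high in z. Below the wings the key has a round pilot, 12 mm thick, 25 mm long, already standing in the lock's 13 mm hole: the key stays upright when let go.
- lock (a point): Centre of the lock's square steel plate (72 mm, on the grey records box, 170 x 250 mm, fixed): on the upper face, 80 mm above the table, z up. The slot for the wings, 30 x 9 mm, runs along this frame's x, with a red mark at each end; the two green marks lie on its y axis. Wings within about 0.1 rad of the slot can be pressed down 18 mm; once 15 mm down the key turns, only clockwise seen from above.
- lock_plunger (a joint): Spring plunger under the key, travel in m, 0 = up (start). It pushes the key up with 2.5 N at first, 5 N when the key is 18 mm down, so the key must be pressed in, and pops up if let go before turning. Once turned, the wings are caught under the plate: the key, let go, rests about 15 mm down.
- lock_core (a joint): Turning part inside the lock that the key carries round: 0 = locked (start), grows clockwise seen from above, 1.57 rad = unlocked, against a stop. It resists with about 0.05 N m, stays where it is left, and fits the key with up to 0.15 rad of play.
- pill_bottle: amber pill jar, 34 mm across and 58 mm tall, upright on the records box beside the lock; origin at the centre of its underside. To be left alone.
- tape_roll: roll of clear tape lying flat on the records box, 54 mm across and 18 mm high; origin at the centre of its underside. To be left alone.
- stapler: red and black stapler, 145 x 36 mm and 63 mm high, on the table; origin at the centre of its underside. To be left alone.
- mug: blue mug, 80 mm across without its handle and 95 mm tall, on the table; origin at the centre of its underside. To be left alone.
- gel_bottle: white hand-gel bottle, 64 mm across and 160 mm tall, on the table; origin at the centre of its underside. To be left alone.
- pen_pot: black pen pot, 76 mm across, 140 mm tall with its pens, on the table; origin at the centre of its underside. To be left alone.
- carton: cardboard carton with a blue band, 90 x 120 x 70 mm high, on the table; origin at the centre of its underside. To be left alone.

How it is judged:
By the outcome, as a careful person would: the job done as asked, in the order asked, and still so for the second after the job is handed in, with the robot touching nothing.
It also fails if it takes over 51 s, if anything falls off the work surface, if the arm or the gripper's body presses on something with over 40 N, if the wrist force passes 120 N, or if a joint passes its speed limit or range.

## Working session

There is one attempt and no reset: what is moved stays moved. The work goes in short steps, Python scripts to look and compute and a tool call to move; the robot and the scene stay as the last step left them, time stands still between calls to the robot, and variables do not carry over. Pictures are saved under pics/ and viewed, about 8 in all and at most 12, crops included, and the job is handed in when it is done.

Besides the shell and the picture viewer there is one more tool, called after ">>>" as a command line: name --argument value ..., lists and objects as JSON in quotes. step_arm: Moves the arm, as the interface text tells. Its arguments: {"type":"object","properties":{"deltas":{"type":"array"},"fingers":{"type":"number"},"grip_force":{"type":"number"}},"required":["deltas"]}

```bash
mkdir -p pics; cat > h.py <<'E'
import numpy as np, cv2
from plant import robot, cams
def ray(p,xy):
    E=p["extrinsics"];R=E[:3,:3];o=-R.T@E[:3,3]
    return o,R,np.array([(xy[0]-p["cx"])/p["fx"],(xy[1]-p["cy"])/p["fy"]])
def at_z(p,xy,z,fish=False):
    o,R,u=ray(p,xy)
    if fish:
        r=np.linalg.norm(u); d=np.array([*(u/max(r,1e-9)*np.sin(r)),np.cos(r)])
    else: d=np.array([*u,1])
    d=R.T@d
    return o+d*(z-o[2])/d[2]
def save(p,n,crop=None,s=1):
    im=p["pixels"][:,:,::-1]
    if crop: x0,y0,x1,y1=crop; im=im[y0:y1,x0:x1]
    cv2.imwrite("pics/"+n,cv2.resize(im,None,fx=s,fy=s,interpolation=cv2.INTER_CUBIC))
E
python3 - <<'E'
from h import *
print(robot.read_state(), robot.hold_point_z)
ps={n:cams.read_camera(n) for n in("top","scene","wrist")}
im=np.hstack([cv2.resize(ps[n]["pixels"],(400,300))[:,:,::-1] for n in("scene","wrist")])
cv2.imwrite("pics/sw.png",im); save(ps["top"],"top.png")
for n,p in ps.items():
    for t,z in(("key_handle",.148),("lock",.08)):
        for r in cams.pinpoint(p,t)[:2]: print(n,t,r["xy"],r["score"],at_z(p,r["xy"],z,n=="wrist"))
p=ps["top"]
for t in("pill_bottle","tape_roll","mug","gel_bottle","pen_pot","carton","stapler"):
    for r in cams.pinpoint(p,t)[:1]: print(t,r["xy"],r["score"],at_z(p,r["xy"],.08 if t in("pill_bottle","tape_roll") else 0))
E
```

```text
{'t': 0.0, 'q': array([ 1.05859580e+00,  1.31144300e-01,  1.48928557e+00, -7.10362557e-06,
        1.52298425e+00, -8.54008950e-02]), 'dq': array([-0.00093081,  0.00129144, -0.00115584, -0.00172121, -0.00129958,
        0.00024655]), 'joint_torque': array([ 2.80134926e-03, -5.59830165e+01, -4.91763282e+01,  7.69292051e-02,
        3.54318973e-02, -2.23651632e-04]), 'tool_pos': array([0.24807894, 0.54568804, 0.21759406]), 'orientation': array([-6.65225574e-01, -3.06981200e+00,  2.73719383e-03]), 'force': array([0.70041674, 0.57719816, 0.79637   ]), 'wrist_torque': array([-0.03799728,  0.00965421,  0.02835273]), 'opening': 0.09257443762783248} 0.0188
top key_handle [264.8, 220.6] 0.68 [0.59108299 0.12011163 0.148     ]
top lock [266.6, 224.7] 0.9 [0.586955   0.12336422 0.08      ]
scene key_handle [368.6, 256.5] 0.7 [0.58828504 0.12128791 0.148     ]
scene lock [368.3, 273.8] 0.56 [0.58776572 0.12486729 0.08      ]
pill_bottle [213.5, 231.0] 0.68 [0.57088604 0.25462409 0.08      ]
tape_roll [221.7, 251.0] 0.82 [0.52148386 0.23367795 0.08      ]
mug [453.0, 209.0] 0.94 [ 0.63635115 -0.35617724  0.        ]
gel_bottle [157.4, 271.2] 0.62 [0.47055188 0.41686389 0.        ]
pen_pot [149.2, 202.4] 0.85 [0.65121893 0.4418875  0.        ]
carton [525.0, 243.8] 0.97 [ 0.54572962 -0.54313908  0.        ]
stapler [443.2, 291.8] 0.87 [ 0.41995556 -0.32901709  0.        ]
```

View pics/top.png

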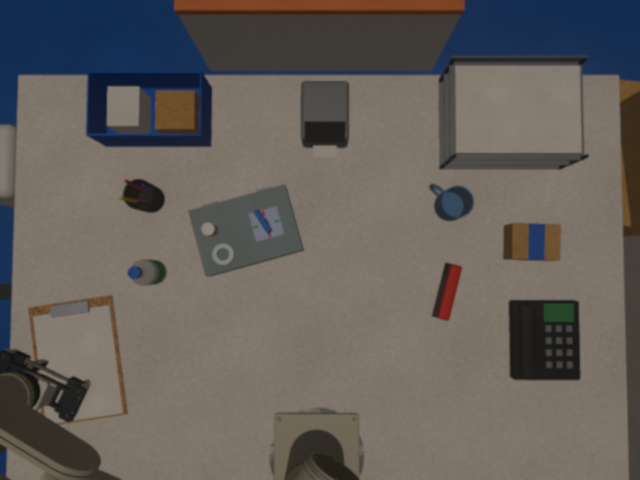

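View pics/sw.png

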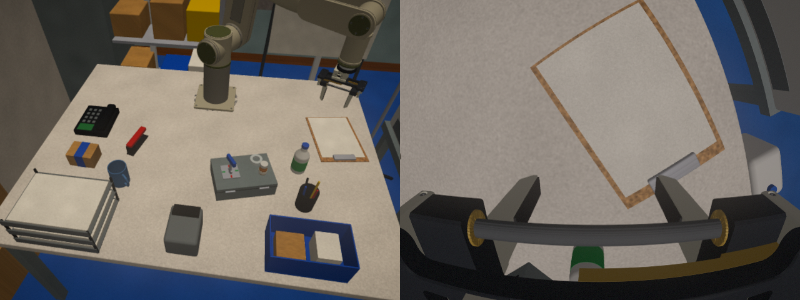

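```bash
python3 - <<'E'
from h import *
p=cams.read_camera("top"); save(p,"topc.png",(200,170,320,280),6)
from scipy.spatial.transform import Rotation as R
s=robot.read_state(); print(R.from_rotvec(s["orientation"]).as_matrix().round(3))
for t in("key","key_handle"):
  for r in cams.silhouettes(p,t)[:1]:
    m=r["mask"]; print(t,m.sum(),r["xy"],r["score"])
E
```

```text
[[-0.91   0.414 -0.   ]
 [ 0.414  0.91   0.   ]
 [ 0.     0.    -1.   ]]
key 149 [264.2, 222.0] 0.75
key_handle 158 [263.7, 220.9] 0.74
```

View pics/topc.png

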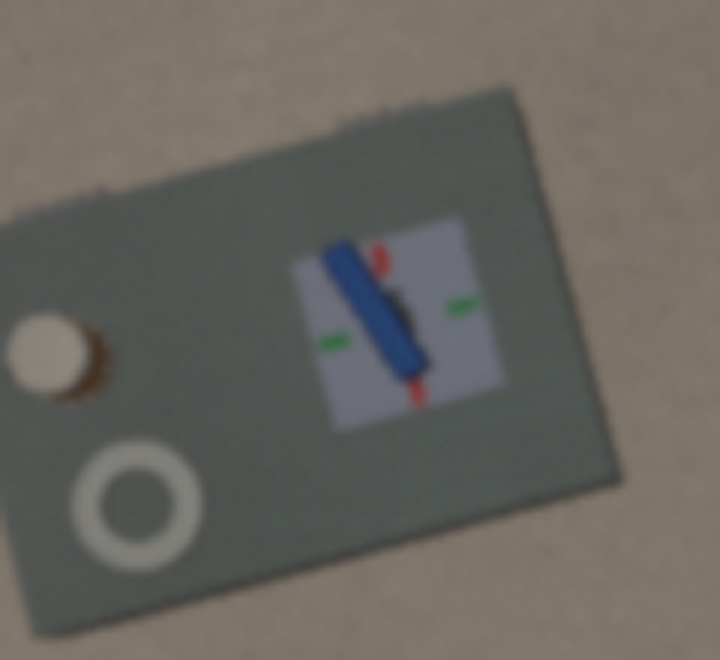

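The handle is turned about 0.25–0.35 rad counter-clockwise of the slot line (red marks at crop px (380,260) and (418,392)), and nothing stands near it. I'll hover above it and measure from close up.

>>> step_arm --deltas '[{"offset":[-4.04,-2.05,-0.3],"roll":0},{"offset":[-4.04,-2.05,-0.3],"roll":0},{"offset":[-4.04,-2.05,-0.3],"roll":0},{"offset":[-4.04,-2.05,-0.3],"roll":0},{"offset":[-4.04,-2.05,-0.3],"roll":0},{"offset":[-4.04,-2.05,-0.3],"roll":0},{"offset":[-4.04,-2.05,-0.3],"roll":0},{"offset":[-4.04,-2.05,-0.3],"roll":0},{"offset":[-4.04,-2.05,-0.3],"roll":0},{"offset":[-4.04,-2.05,-0.3],"roll":0},{"offset":[-4.04,-2.05,0],"roll":0},{"offset":[-4.04,-2.05,0],"roll":0}]' --fingers 9.3

```text
t: 2.45
tool_pos: [0.5887, 0.1203, 0.2488]
orientation: [0.665, 3.07, 0.0]
force: [0.4, -0.1, 1.0]
opening: 0.0928
```

>>> step_arm --deltas '[{"offset":[0,0,0],"roll":-0.16},{"offset":[0,0,0],"roll":-0.16},{"offset":[0,0,0],"roll":-0.16},{"offset":[0,0,0],"roll":-0.16},{"offset":[0,0,0],"roll":-0.16},{"offset":[0,0,0],"roll":-0.16},{"offset":[0,0,0],"roll":0},{"offset":[0,0,0],"roll":0}]'

```text
t: 3.45
tool_pos: [0.5878, 0.1216, 0.2486]
orientation: [0.822, -3.032, 0.0]
force: [-0.8, 0.8, -0.4]
opening: 0.0931
```

```bash
cat > m.py <<'E'
from h import *
import sys
from scipy.spatial.transform import Rotation as Ro
s=robot.read_state(); M=Ro.from_rotvec(s["orientation"]).as_matrix()
print("t",s["t"],"tcp",s["tool_pos"].round(4),"yaw_y",np.arctan2(M[1,1],M[0,1]).round(4),"tilt",M[:,2].round(3),"q6",s["q"][5],"F",s["force"].round(2))
pts={}
for n in("wrist","scene"):
    p=cams.read_camera(n); f=n=="wrist"
    for t,z in(("key_handle",.148),("lock",.08)):
        for r in cams.pinpoint(p,t)[:1]: print(n,t,r["xy"],r["score"],at_z(p,r["xy"],z,f).round(4))
    if f:
        save(p,sys.argv[1])
        hsv=cv2.cvtColor(p["pixels"],cv2.COLOR_RGB2HSV); H,S,V=cv2.split(hsv)
        for nm,m,z in(("red",((H<8)|(H>172))&(S>120)&(V>60),.08),("green",(H>45)&(H<85)&(S>90)&(V>40),.08),("blue",(H>100)&(H<125)&(S>120)&(V>50),.16)):
            k,l,st,c=cv2.connectedComponentsWithStats(m.astype(np.uint8))
            for i in range(1,k):
                if st[i,4]<25: continue
                ys,xs=np.where(l==i); w=np.array([at_z(p,(a,b),z,True)[:2] for a,b in zip(xs,ys)])
                r=cv2.minAreaRect((w*1000).astype(np.float32)); mu=w.mean(0)
                u,sv,vt=np.linalg.svd(w-mu,full_matrices=False)
                if np.linalg.norm(mu-[.588,.123])<.08: print(nm,c[i].round(1),st[i,4],mu.round(4),"dir",np.arctan(vt[0,1]/vt[0,0]).round(3),"rect",np.round(r[0],1),np.round(r[1],1))
E
python3 m.py w1.png
```

```text
t 3.45 tcp [0.5878 0.1216 0.2486] yaw_y 2.1004 tilt [-0. -0. -1.] q6 -1.9818553296587715 F [-0.83  0.84 -0.42]
wrist key_handle [319.0, 241.5] 0.67 [0.5883 0.1247 0.148 ]
wrist lock [321.8, 224.1] 0.67 [0.5899 0.1294 0.08  ]
red [325.4 193.4] 72 [0.5634 0.1176] dir 0.252 rect [563.4 117.7] [12.2  5. ]
red [309.4 249.8] 46 [0.6175 0.1321] dir 0.441 rect [617.  131.3] [12.   3.8]
green [289.1 214.3] 74 [0.5971 0.0986] dir -1.336 rect [597.1  98.5] [ 5.3 11.9]
green [346.3 228.9] 77 [0.5823 0.1515] dir -1.272 rect [582.3 151.6] [ 5.4 12.6]
blue [320.7 243.5] 1410 [0.5861 0.1247] dir 0.58 rect [586.4 124.8] [61.7 13.1]
scene key_handle [369.1, 256.3] 0.7 [0.5874 0.1225 0.148 ]
```

>>> step_arm --deltas '[{"offset":[-0.14,0.21,1.0],"roll":-0.07},{"offset":[0,0,1.0],"roll":0},{"offset":[0,0,1.0],"roll":0},{"offset":[0,0,1.0],"roll":0},{"offset":[0,0,1.0],"roll":0},{"offset":[0,0,1.0],"roll":0},{"offset":[0,0,1.0],"roll":0},{"offset":[0,0,0],"roll":0},{"offset":[0,0,0],"roll":0}]' --fingers 6 --grip_force 15

```text
t: 4.88
tool_pos: [0.5882, 0.1241, 0.1789]
orientation: [-0.933, 2.999, -0.0]
force: [0.0, -0.2, 0.2]
opening: 0.0598
```

```bash
python3 m.py w2.png
```

```text
t 4.875 tcp [0.5882 0.1241 0.1789] yaw_y 2.174 tilt [ 0.  0. -1.] q6 -2.051301391463826 F [ 0.04 -0.17  0.18]
wrist key_handle [316.4, 276.8] 0.81 [0.5895 0.1254 0.148 ]
wrist lock [314.6, 242.2] 0.69 [0.5903 0.1245 0.08  ]
red [327.8 207.7] 116 [0.5633 0.1175] dir 0.231 rect [563.3 117.6] [12.   5.1]
red [302.8 275.1] 77 [0.6173 0.132 ] dir 0.453 rect [617.2 131.2] [12.5  4.6]
green [280.4 230.3] 121 [0.5971 0.0984] dir -1.27 rect [597.1  98.5] [ 5.5 12.4]
green [349.8 253. ] 116 [0.5823 0.1513] dir -1.28 rect [582.3 151.3] [ 5.5 12.5]
blue [318.6 278.7] 2424 [0.5861 0.1245] dir 0.575 rect [587. 125.] [59.8 13.3]
scene lock [371.1, 275.5] 0.85 [0.5925 0.1325 0.08  ]
```

View pics/w2.png

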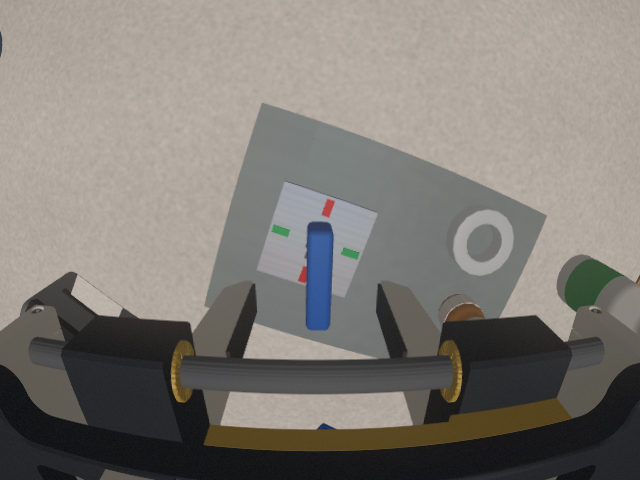

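The handle sits centred between the fingers and in line with them (blue bar around (318,279)). Next I descend and grip.

>>> step_arm --deltas '[{"offset":[-0.1,0.03,0.7],"roll":0.02},{"offset":[0,0,0.7],"roll":0},{"offset":[0,0,0.7],"roll":0},{"offset":[0,0,0.7],"roll":0},{"offset":[0,0,0.7],"roll":0},{"offset":[0,0,0.7],"roll":0},{"offset":[0,0,0.7],"roll":0},{"offset":[0,0,0],"roll":0},{"offset":[0,0,0],"roll":0}]'

```text
t: 6.3
tool_pos: [0.5888, 0.1249, 0.1298]
orientation: [-0.903, 3.009, -0.0]
force: [0.5, 0.2, -0.6]
opening: 0.0599
```

>>> step_arm --deltas '[{"offset":[0,0,0],"roll":0},{"offset":[0,0,0],"roll":0},{"offset":[0,0,0],"roll":0},{"offset":[0,0,0],"roll":0},{"offset":[0,0,0],"roll":0},{"offset":[0,0,0],"roll":0},{"offset":[0,0,0],"roll":0},{"offset":[0,0,0],"roll":0}]' --fingers 0.5 --grip_force 25

```text
t: 7.3
tool_pos: [0.5886, 0.1249, 0.1296]
orientation: [0.903, -3.009, 0.0]
force: [0.1, -0.7, 0.2]
opening: 0.0136
```

```bash
python3 m.py w3.png; python3 -c "
from h import *
s=robot.read_state();print(s['opening'],s['wrist_torque'],s['q'])"
```

```text
t 7.3 tcp [0.5886 0.1249 0.1296] yaw_y 2.154 tilt [-0. -0. -1.] q6 -2.0301017886014834 F [ 0.07 -0.67  0.17]
wrist key_handle [315.9, 315.3] 0.66 [0.5889 0.125  0.148 ]
red [328.7 222.9] 186 [0.5633 0.1174] dir 0.273 rect [563.3 117.4] [12.4  5.4]
green [271.9 251.1] 173 [0.5972 0.0982] dir -1.268 rect [597.2  98.2] [ 5.5 12.4]
green [356.6 276.3] 164 [0.5823 0.1514] dir -1.282 rect [582.3 151.5] [ 5.6 12.8]
blue [316.2 307.4] 3390 [0.5808 0.1198] dir 0.577 rect [581.  119.8] [50.1 13.7]
scene key_handle [368.4, 256.4] 0.61 [0.588  0.1208 0.148 ]
scene lock [369.0, 276.3] 0.92 [0.5959 0.1273 0.08  ]
0.01379945069042821 [ 0.03633013  0.06835623 -0.00525612] [ 1.23918995e-01  1.91883520e-01  1.58456083e+00 -6.33771228e-06
  1.36513394e+00 -2.03010669e+00]
```

>>> step_arm --deltas '[{"offset":[0,0,0.1],"roll":0},{"offset":[0,0,0.1],"roll":0},{"offset":[0,0,0],"roll":0}]'

```text
t: 7.98
tool_pos: [0.5891, 0.1249, 0.1292]
orientation: [-0.903, 3.008, -0.0]
force: [-2.9, -0.7, 10.1]
opening: 0.0137
```

>>> step_arm --deltas '[{"offset":[0,0,0],"roll":0.05},{"offset":[0,0,0],"roll":0.05},{"offset":[0,0,0],"roll":0.05},{"offset":[0,0,0],"roll":0.05},{"offset":[0,0,0],"roll":0.05},{"offset":[0,0,0],"roll":0}]'

```text
t: 8.72
tool_pos: [0.589, 0.1249, 0.1279]
orientation: [-0.521, 3.097, -0.0]
force: [1.1, 0.4, 1.2]
opening: 0.0134
```

Force fell from 10 N to about 1 N and the tool dropped, so the wings seem to be entering the slot. I'll centre a little and press in.

>>> step_arm --deltas '[{"offset":[0,0,0.1],"roll":0.05},{"offset":[0,0,0.2],"roll":0},{"offset":[0,0,0.2],"roll":0},{"offset":[0,0,0],"roll":0},{"offset":[0,0,0],"roll":0}]'

```text
t: 9.35
tool_pos: [0.5888, 0.1249, 0.1228]
orientation: [-0.444, 3.11, -0.0]
force: [1.4, -0.3, 1.5]
opening: 0.0139
```

>>> step_arm --deltas '[{"offset":[0,0,0.2],"roll":0},{"offset":[0,0,0.2],"roll":0},{"offset":[0,0,0.2],"roll":0},{"offset":[0,0,0.2],"roll":0},{"offset":[0,0,0.2],"roll":0},{"offset":[0,0,0.2],"roll":0},{"offset":[0,0,0],"roll":0},{"offset":[0,0,0],"roll":0}]'

```text
t: 10.35
tool_pos: [0.589, 0.125, 0.1116]
orientation: [-0.443, 3.109, -0.0]
force: [-0.5, 0.0, 9.8]
opening: 0.0139
```

```bash
python3 m.py w4.png
```

```text
t 10.35 tcp [0.589  0.125  0.1116] yaw_y 1.8541 tilt [ 0.001  0.    -1.   ] q6 -1.730113935816932 F [-0.46  0.04  9.77]
wrist key_handle [316.5, 315.8] 0.78 [0.58   0.1226 0.148 ]
wrist lock [568.2, 372.9] 0.73 [0.6207 0.3466 0.08  ]
red [315.5 228. ] 228 [0.5632 0.1173] dir 0.271 rect [563.3 117.3] [12.5  5. ]
green [267.4 274. ] 197 [0.5972 0.0984] dir -1.274 rect [597.2  98.4] [ 5.  12.5]
green [362.6 275. ] 197 [0.5825 0.1512] dir -1.302 rect [582.5 151.2] [ 5.  12.5]
blue [316.1 308.4] 3323 [0.5714 0.1199] dir 0.279 rect [571.5 119.9] [42.7 11.9]
scene key_handle [368.5, 261.6] 0.66 [0.6052 0.1224 0.148 ]
scene lock [367.9, 274.4] 0.62 [0.5899 0.124  0.08  ]
```

View pics/w4.png

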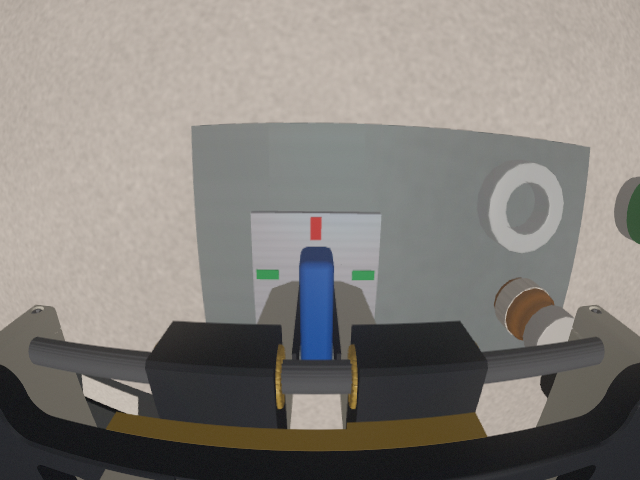

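The key is 18 mm down and the handle lines up with the red mark at (316,228). Now the quarter turn clockwise.

>>> step_arm --deltas '[{"offset":[0,0,-0.05],"roll":0},{"offset":[0,0,0],"roll":0.06},{"offset":[0,0,0],"roll":0.08},{"offset":[0,0,0],"roll":0.08},{"offset":[0,0,0],"roll":0.08},{"offset":[0,0,0],"roll":0.08},{"offset":[0,0,0],"roll":0.08},{"offset":[0,0,0],"roll":0.08},{"offset":[0,0,0],"roll":0.08},{"offset":[0,0,0],"roll":0.08},{"offset":[0,0,0],"roll":0}]' --grip_force 40

```text
t: 12.02
tool_pos: [0.5889, 0.1248, 0.1116]
orientation: [0.652, 3.073, -0.0]
force: [1.2, -0.0, 6.2]
opening: 0.0138
```

```bash
python3 m.py w5.png; python3 -c "
from h import *
s=robot.read_state();print(s['opening'],s['wrist_torque'],s['q'])"
```

```text
t 12.025 tcp [0.5889 0.1248 0.1116] yaw_y 1.1528 tilt [ 0.001 -0.    -1.   ] q6 -1.0289575715381485 F [ 1.16 -0.01  6.23]
wrist key_handle [317.2, 316.1] 0.78 [0.5807 0.1292 0.148 ]
red [284.1 239.7] 222 [0.5632 0.1172] dir 0.276 rect [563.3 117.2] [12.7  5.6]
green [353.7 246. ] 218 [0.5824 0.1512] dir -1.307 rect [582.4 151.1] [ 5.8 12.7]
blue [316.1 306.7] 3431 [0.5716 0.1328] dir -0.422 rect [571.7 132.7] [11.9 44.1]
scene key_handle [369.0, 261.7] 0.63 [0.6054 0.1236 0.148 ]
scene lock [367.2, 273.1] 0.84 [0.5858 0.1218 0.08  ]
0.013921369568054088 [-0.10350359 -0.1939465   0.03540921] [ 1.23807748e-01  2.08014255e-01  1.60042575e+00 -2.37473957e-04
  1.33239678e+00 -1.03011304e+00]
```

>>> step_arm --deltas '[{"offset":[0,0,0],"roll":0.08},{"offset":[0,0,0],"roll":0.08},{"offset":[0,0,0],"roll":0.08},{"offset":[0,0,0],"roll":0.08},{"offset":[0,0,0],"roll":0.08},{"offset":[0,0,0],"roll":0.08},{"offset":[0,0,0],"roll":0.08},{"offset":[0,0,0],"roll":0.08},{"offset":[0,0,0],"roll":0.08},{"offset":[0,0,0],"roll":0.08},{"offset":[0,0,0],"roll":0.06},{"offset":[0,0,0],"roll":0}]'

```text
t: 13.82
tool_pos: [0.5892, 0.1249, 0.1116]
orientation: [1.871, 2.522, 0.001]
force: [2.8, 0.1, 5.7]
opening: 0.0135
```

```bash
python3 m.py w6.png; python3 -c "
from h import *
s=robot.read_state();print(s['opening'],s['wrist_torque'],s['q'])"
```

```text
t 13.825 tcp [0.5892 0.1249 0.1116] yaw_y 0.2944 tilt [ 0.001  0.    -1.   ] q6 -0.17047753107769203 F [2.8  0.09 5.69]
wrist key_handle [316.3, 311.8] 0.78 [0.5862 0.136  0.148 ]
red [268.4 274. ] 197 [0.5633 0.1172] dir 0.307 rect [563.3 117.2] [12.5  5. ]
red [363.6 276. ] 196 [0.6161 0.1319] dir 0.284 rect [616.1 131.9] [12.5  5. ]
green [317.2 228.7] 232 [0.5823 0.1511] dir -1.309 rect [582.2 151.1] [ 5.5 12. ]
blue [316. 304.] 3614 [0.5835 0.1445] dir -1.278 rect [583.8 143.6] [12.  44.4]
scene key_handle [368.9, 263.0] 0.55 [0.6097 0.1237 0.148 ]
scene lock [368.3, 275.5] 0.89 [0.5935 0.1253 0.08  ]
0.013985559385675266 [-0.03715323 -0.49839256  0.02495974] [ 1.23879365e-01  2.08116778e-01  1.60029610e+00 -6.68229895e-05
  1.33188882e+00 -1.71760892e-01]
```

Key at roughly 1.56 rad. The core may lag by its play, so I'll go on gently until the stop is felt.

>>> step_arm --deltas '[{"offset":[0,0,0],"roll":0.04},{"offset":[0,0,0],"roll":0.04},{"offset":[0,0,0],"roll":0},{"offset":[0,0,0],"roll":0}]'

```text
t: 14.62
tool_pos: [0.5892, 0.1249, 0.1116]
orientation: [1.969, 2.447, 0.001]
force: [3.4, 0.2, 4.6]
opening: 0.0142
```

```bash
python3 m.py w7.png|grep -E "^t|blue"; python3 -c "
from h import *
s=robot.read_state();print(s['wrist_torque'],s['q'][5])"
```

```text
t 14.625 tcp [0.5892 0.1249 0.1116] yaw_y 0.2157 tilt [ 0.001  0.    -1.   ] q6 -0.0917531648460738 F [3.35 0.17 4.58]
blue [316. 304.] 3617 [0.5851 0.1449] dir -1.355 rect [585.3 144. ] [11.9 44.4]
[-0.04729919 -0.55290505  0.10328811] -0.09177687321763182
```

>>> step_arm --deltas '[{"offset":[0,0,0],"roll":0.04},{"offset":[0,0,0],"roll":0.03},{"offset":[0,0,0],"roll":0},{"offset":[0,0,0],"roll":0}]'

```text
t: 15.42
tool_pos: [0.5893, 0.1249, 0.1117]
orientation: [2.053, 2.377, 0.002]
force: [3.7, -0.2, 6.3]
opening: 0.0138
```

```bash
python3 m.py w8.png|grep -E "^t|blue"; python3 -c "
from h import *
s=robot.read_state();print(s['wrist_torque'],s['q'][5])"
```

```text
t 15.425 tcp [0.5893 0.1249 0.1117] yaw_y 0.1458 tilt [ 0.001  0.    -1.   ] q6 -0.02195956341652264 F [ 3.66 -0.23  6.33]
blue [315.9 303.9] 3625 [0.5865 0.1452] dir -1.424 rect [586.7 144.2] [11.9 44.4]
[-0.08956841 -0.60754779  0.08291419] -0.02200033030770834
```

>>> step_arm --deltas '[{"offset":[0,0,0],"roll":0.03},{"offset":[0,0,0],"roll":0.03},{"offset":[0,0,0],"roll":0},{"offset":[0,0,0],"roll":0}]'

```text
t: 16.23
tool_pos: [0.5892, 0.1249, 0.1116]
orientation: [2.123, 2.314, 0.001]
force: [4.0, 0.2, 4.8]
opening: 0.0137
```

```bash
python3 m.py w9.png|grep -E "^t|blue"; python3 -c "
from h import *
for i in range(3):
  s=robot.read_state();print(s['wrist_torque'],s['q'][5]);cams.read_camera('top')"
```

```text
t 16.225 tcp [0.5892 0.1249 0.1116] yaw_y 0.0861 tilt [ 0.001 -0.    -1.   ] q6 0.03796320440390219 F [4.02 0.24 4.84]
blue [315.6 303.8] 3636 [0.5876 0.1454] dir -1.467 rect [587.6 144.4] [11.9 44.8]
[-0.07541053 -0.63256153  0.50677789] 0.037932325110990345
[-0.12705276 -0.65980634  0.46795846] 0.03793314606379433
[-0.13377713 -0.61504927  0.56657809] 0.03793717067873394
```

The stop is felt (0.5 N m), so the core is fully round. I'll bring the handle back through the play to the green marks, ease off the press and let go.

>>> step_arm --deltas '[{"offset":[0,0,0],"roll":-0.05},{"offset":[0,0,0],"roll":-0.06},{"offset":[0,0,0],"roll":-0.05},{"offset":[0,0,-0.1],"roll":0},{"offset":[0,0,-0.1],"roll":0},{"offset":[0,0,-0.1],"roll":0},{"offset":[0,0,0],"roll":0},{"offset":[0,0,0],"roll":0}]'

```text
t: 17.68
tool_pos: [0.5887, 0.1249, 0.1141]
orientation: [1.935, 2.475, 0.0]
force: [3.5, 0.2, 3.6]
opening: 0.0139
```

```bash
python3 m.py w10.png; python3 -c "
from h import *
s=robot.read_state();print(s['wrist_torque'],s['q'][5])"
```

```text
t 17.675 tcp [0.5887 0.1249 0.1141] yaw_y 0.2439 tilt [ 0. -0. -1.] q6 -0.12002130675824219 F [3.48 0.15 3.55]
wrist key_handle [316.3, 315.5] 0.94 [0.587  0.1333 0.148 ]
red [363.9 272.1] 196 [0.616  0.1321] dir 0.284 rect [616.3 131.9] [12.3  5.6]
red [269.9 275. ] 189 [0.5632 0.1171] dir 0.265 rect [563.1 117.1] [12.3  5. ]
green [315.6 227.7] 226 [0.5823 0.1511] dir -1.297 rect [582.4 151.3] [ 5.6 12.1]
blue [316.  303.9] 3628 [0.5844 0.1436] dir -1.328 rect [584.6 142.6] [12.2 45.3]
scene key_handle [369.6, 261.9] 0.62 [0.6058 0.1252 0.148 ]
scene lock [369.9, 274.9] 0.7 [0.5909 0.1293 0.08  ]
[ 0.04914497 -0.88865875 -0.00360549] -0.12008973245658484
```

>>> step_arm --deltas '[{"offset":[0,0,-0.05],"roll":-0.02},{"offset":[0,0,0],"roll":0},{"offset":[0,0,0],"roll":0}]'

```text
t: 18.35
tool_pos: [0.5886, 0.1249, 0.1145]
orientation: [-1.91, -2.494, 0.0]
force: [4.1, 0.8, 1.5]
opening: 0.0139
```

>>> step_arm --deltas '[{"offset":[0,0,0],"roll":0},{"offset":[0,0,0],"roll":0},{"offset":[0,0,0],"roll":0},{"offset":[0,0,0],"roll":0},{"offset":[0,0,0],"roll":0},{"offset":[0,0,0],"roll":0}]' --fingers 5

```text
t: 19.1
tool_pos: [0.5886, 0.1249, 0.1146]
orientation: [-1.91, -2.494, 0.0]
force: [-0.0, -0.1, 0.1]
opening: 0.0497
```

>>> step_arm --deltas '[{"offset":[0,0,-0.5],"roll":0},{"offset":[0,0,-0.7],"roll":0},{"offset":[0,0,-1.0],"roll":0},{"offset":[0,0,-1.0],"roll":0},{"offset":[0,0,-1.0],"roll":0},{"offset":[0,0,-1.5],"roll":0},{"offset":[0,0,-1.5],"roll":0},{"offset":[0,0,-1.5],"roll":0},{"offset":[0,0,-1.5],"roll":0},{"offset":[0,0,0],"roll":0},{"offset":[0,0,0],"roll":0}]'

```text
t: 20.48
tool_pos: [0.5884, 0.1249, 0.2162]
orientation: [-1.91, -2.494, 0.001]
force: [-0.1, 0.8, 0.4]
opening: 0.05
```

```bash
python3 m.py w11.png; python3 - <<'E'
from h import *
p=cams.read_camera("top")
for t in("pill_bottle","tape_roll","mug","gel_bottle","pen_pot","carton","stapler"):
    for r in cams.pinpoint(p,t)[:1]: print(t,r["xy"],r["score"])
E
```

```text
t 20.475 tcp [0.5884 0.1249 0.2162] yaw_y 0.2639 tilt [-0.001 -0.    -1.   ] q6 -0.14005092086274967 F [-0.09  0.77  0.41]
wrist key_handle [317.4, 246.8] 0.96 [0.5883 0.13   0.148 ]
wrist lock [318.8, 229.4] 0.85 [0.5912 0.1244 0.08  ]
red [349.8 228.3] 92 [0.6162 0.1321] dir 0.272 rect [616.3 132.4] [11.9  5.2]
red [284.2 228.5] 87 [0.5629 0.1176] dir 0.258 rect [562.7 117.5] [11.9  4.4]
green [316.9 196. ] 103 [0.5823 0.1515] dir -1.307 rect [582.3 151.5] [ 5.  11.7]
blue [316.2 246.9] 1652 [0.5866 0.1331] dir -1.313 rect [586.9 132.4] [11.8 57. ]
scene key_handle [367.3, 261.2] 0.72 [0.6043 0.1193 0.148 ]
scene lock [369.6, 274.3] 0.95 [0.589  0.1283 0.08  ]
pill_bottle [213.0, 230.5] 0.62
tape_roll [222.5, 251.8] 0.83
mug [449.1, 204.8] 0.62
gel_bottle [155.8, 273.2] 0.59
pen_pot [150.5, 200.9] 0.69
carton [526.8, 243.7] 0.75
stapler [440.9, 292.0] 0.78
```

View pics/w11.png

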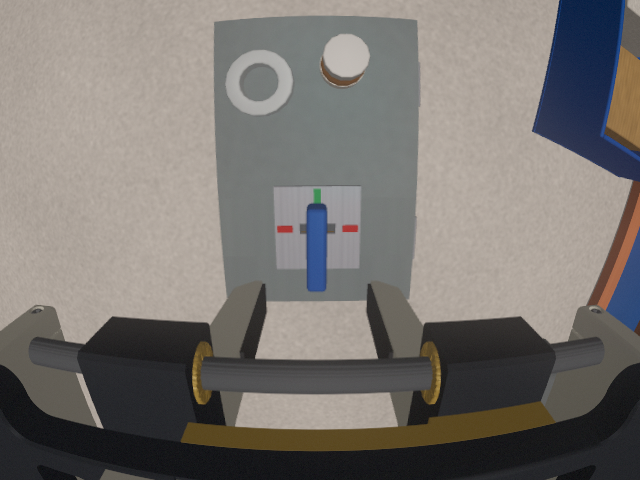

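The picture shows the empty slot at either side of the handle (row 228), the handle pointing to the green mark at (317,196), and the jar and tape in place. Handing in.

```bash
python3 -c "
from plant import robot
print(robot.close_job())"
```

```text
the job is handed in; nothing more can be done
None
```

The key is in the lock, turned clockwise a full quarter turn, with its handle on the green marks. I let go, raised the gripper about 10 cm clear and handed the job in at about 20.6 s.

- **Going in:** I pressed with about 10 N and turned the key about 0.25 rad clockwise until it began to drop, then 0.05 rad more to centre it. I then pushed it down 18 mm to the bottom.
- **Turning:** I turned it clockwise until I felt the stop, at about 0.5 N m. This was roughly 0.15 rad past the quarter turn, which matches the play in the lock. I brought the handle back through that play, then eased off the pressure before letting go.
- **Last checks:** In the wrist picture the handle is within about 0.02 rad of the green-mark line. The key stayed down after release, with its handle about 5 pixels lower in the scene camera than at the start. The lock core's angle can't be seen; I judged it only from feeling the stop.
- **Other things:** The jar and tape look untouched in the last wrist picture. The networks' positions for all seven other things shifted by 1–6 pixels from the start. The mug's was the largest, about 6 pixels at a lower score, and I took it as network scatter because the arm never went near it. I felt no unexpected contact forces.

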